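# Park and lock the spice carousel

## Task

Park the spice carousel: push one of its spokes to turn it slowly until the locking pin riding in it, near the pointer, drops into the hidden socket, leaving the pin alone until it has dropped; stop as soon as you feel the carousel lock. Then press the pin down until its head sits fully home on its aluminium block. Work gently, never forcing the locked carousel or the pin, and leave the jars, bottle and can standing where they are.

Things in the scene. Friction and masses are not known exactly. Their poses are not given: they have to be found in the camera images.
- carousel: round wooden turntable, 244 mm across, 12 mm thick, top 44 mm above the counter. It turns either way on an upright axis, without end stops, and stays where left. Origin on the axis at its underside, 32 mm above the counter; z up; x points to the pin's 13 mm hole, 100 mm from the axis, through a 36 mm square aluminium block whose top is 52 mm above the counter. Hub 40 mm wide, its knob's top 114 mm above the counter
- spoke0 (a point): point on an upright radial spoke, 60 degrees anticlockwise (from above) of the pin: 100 mm from the axis, in mid thickness, half-way up, 69 mm above the counter. Each of the three spokes is 8 mm thick, 50 mm high (top 94 mm above the counter) and runs from the hub to 120 mm from the axis; about 1 N here turns the carousel
- spoke1 (a point): the same point of the spoke opposite the pin (180 degrees)
- spoke2 (a point): the same point of the spoke 60 degrees clockwise of the pin
- pointer_tip (a point): inner top edge of the fixed steel index pointer (a T seen from above: 5 mm thick stem, 34 mm wide plate clipped to the edge of the base board) just outside the carousel rim: 126 mm from the axis, 46 mm above the counter; no higher than this. Only a rough mark: the socket lies on the circle of the pin within 15 mm, along the rim to either side, of the line from the axis to this point
- pin_head (a point): centre point of the pin's black domed head (28 mm across, 15 mm high; its top 8 mm above this point, its flat underside 7 mm below). Above the counter: 77 mm at the start (foot sliding on the base board), 70 mm when dropped on to the plug, 59 mm fully home, with the head's underside flat on the aluminium block
- tin0_mid (a point): centre of a loose spice jar (38 mm across, 55 mm high) standing on the carousel 56 mm from the axis, 120 degrees anticlockwise of the pin, between two spokes; it rides along
- tin1_mid (a point): centre of a like spice jar, 240 degrees anticlockwise of the pin
- oil_mid (a point): centre of a green oil bottle, 64 mm across, 200 mm high, on the counter to one side
- can_mid (a point): centre of a food can, 74 mm across, 110 mm high, on the counter to the other side
- pin: loose 50 g steel locking pin standing in the carousel's hole, shank 12 mm across and 40 mm long below the head; origin at the centre of its foot, 47 mm below the centre of its head. It needs about 0.2 s over the socket to drop: passing over faster than about 20 mm/s it may ride across
- plug (a joint): how far a stiff plug in the socket is pushed down, in m. The socket, a 14.5 mm hole, is hidden under the carousel in the fixed base board (270 x 270 x 30 mm); a pin in it locks the carousel. At 0 the plug is 7 mm below the board top: the pin drops 7 mm and rests on it. Pressed through the pin with about 5 N it slides down and stays; 0.011 when the pin is home
Not all that is in view belongs to the job. What is shaped like the pin but orange or turquoise is not meant.

How it is judged (in metres and radians):
At the end, for the whole second after the job is handed in: The pin is upright in the socket near the pointer with its head flush on the carousel's aluminium block (centre of the head at most 61.2 mm above the counter, that is within about 2 mm of fully home), the carousel is at rest, and both spice jars stand upright on it (height (world z) of pin_head between 0.055 and 0.0612 m and angle between pin_head's own z axis and vertical below 0.12 rad and horizontal distance between pin_head and pointer_tip below 0.05 m and angular speed of carousel below 0.05 rad/s and angle between each of tin0_mid, tin1_mid's own z axis and vertical below 0.2 rad and z of each of tin0_mid, tin1_mid in the frame of carousel above 0.034 m); the robot touches nothing.
It fails at once if the carousel is pushed by the robot with more than 15 N (contact force between any of the fingers, the arm and carousel above 15 N).
It fails at once if the pin is pressed by the robot with more than 25 N (contact force between any of the fingers, the arm and pin above 25 N).
It fails at once if the pin is pushed or lifted by the robot before it has dropped into the socket (height (world z) of pin_head above 0.074 m and contact force between any of the fingers, the arm and pin above 2 N).
It fails at once if a spice jar is knocked over (angle between any of tin0_mid, tin1_mid's own z axis and vertical above 0.5 rad).
It fails at once if the oil bottle or the can is moved more than 30 mm (distance of any of oil_mid, can_mid from where it was at the start of the episode above 0.03 m).
It also fails if it takes over 72 s, if anything falls off the work surface, if the arm or the gripper's body presses on something with over 40 N, if the wrist force passes 120 N, or if a joint passes its speed limit or range.

## Robot

A 7-joint arm with a two-finger parallel gripper is mounted at the origin on the work surface. World frame = base frame: x ahead of the robot, y to its left, z up, the work surface at z = 0. Lengths are in mm, angles in rad, forces in N, time in s.
With the tool pointing down it reaches from about 400 to 875 mm from the base axis. Payload 4.4 kg.
Tool frame: the origin (TCP) lies at the very end of the fingers, on their centre line; the grasp point (between the pads) lies 19 mm behind it; z points along the fingers, y is the direction in which the jaws open and shut (so a half turn about z gives the same grasp; the last joint's range is limited). The gripper opens to 85 mm and grips with 20 to 120 N. Pads are 22 mm wide; open, the fingers measure 114 mm over their backs; the gripper's body (76 mm by 85 mm) begins 54 mm behind the grasp point. The pads swing forward as they close: fully open they stand 13 mm farther back than shut.
Start: joints at [1.259, 0.628, 0.038, 1.517, -0.027, 0.996, -0.02], TCP at [158.193, -630.47, 231.313] pointing down, gripper open.
Joint ranges: [-3.06, 3.06], [-0.37, 2.12], [-1.25, 1.32], [0.18, 2.47], [-1.1, 4.24], [0.23, 1.98], [-2.94, 2.94]. Speed limits (rad/s): [2.57, 2.57, 3.14, 3.14, 3.14, 3.14, 3.14].

## Interface

Orientations are given as [roll, pitch, yaw] about the fixed x, y, z axes, in that order (R = Rz(yaw) Ry(pitch) Rx(roll)).
In Python, from cell import ctrl, eyes gives the robot as it stands.
- The arm moves only by the tool move_arm, never from a script. Its argument "increments" is a list of rows, each a list of 6 numbers: the shift along the tool's x, y, z in cm, then the turn, a rotation vector about the tool's x, y, z in degrees. In form: [[x, y, z, wx, wy, wz], ...]. A call has 1 to 20 rows; each row is the pose to reach, as a shift and turn from the pose commanded when the call began, along the tool's axes at that moment; what a row does not reach only later rows make up. A row lasts 1/10 s, in which the tool goes at most 50 mm and 8.59 degrees, less where a joint would pass 70% of its speed; a pose out of reach is approached as far as the arm can. A call with a gripper value outside its range is refused whole. "grip" is the opening, from -1 (shut) to 1 (fully open), set as the call begins (left out, the last holds). The fingers move at their own pace and stop on an object; the grip force is fixed at half the most. Time passes only in rows, so rows that repeat a pose let the fingers close. It gives the time, the measured TCP pose, the force and the opening at its end, in the units of the state.
- ctrl.read_state(): the state, without advancing time (a new reading comes with each control period).
- eyes.get_image(name): name is "scene" or "top" or "wrist"; returns the picture (400x640x3 uint8, red, green, blue); there is no depth.
- eyes.calibration(name): a dict with "fx", "fy", "cx", "cy" (pixels), "pose" (4x4, takes a point from camera to world coordinates); the wrist camera has in their place "tool_from_camera" (4x4, takes a point from camera to tool coordinates, whose origin is the TCP and whose axes are the flange's). Camera axes: x right, y up, looking along -z (the intrinsics and any distortion apply to the point x, -y, -z); pixel columns grow to the right and rows downward; lengths in mm; the calibration is good to about 2 mm. A picture is of the moment at which its call begins: read the wrist's pose just before it. calibration takes no time and is no camera call.
- ctrl.finish_job(): hands the job in, once; it reports no verdict.
The state is a dict: "clock": time; "qpos": joint angles; "qd": joint speeds; "tau": joint torques, N m; "eef_pos": TCP position; "tool_rot": TCP orientation; "force": force on the tool from outside, world axes, zero at the start; "torque": the same for the moment, N m; "width": finger opening in mm.
Only numpy, scipy, OpenCV 4.12 (cv2) and the standard library are available. Lean on these libraries where they do the work, as an engineer would, in place of code of your own. Each camera call takes 0.05 s, during which the arm holds its last target. There are 200 camera calls.

## Working session

There is one attempt and no reset: what is moved stays moved. The work goes in short steps, Python scripts to look and compute and a tool call to move; the robot and the scene stay as the last step left them, time stands still between calls to the robot, and variables do not carry over. Pictures are saved under pics/ and viewed, about 8 in all and at most 12, crops included, and the job is handed in when it is done.

Besides the shell and the picture viewer there is one more tool, called after ">>>" in YAML: its name, and indented under it one key for each argument. move_arm: Moves the arm, as the interface text tells. Its arguments: {"type":"object","properties":{"increments":{"type":"array","items":{"type":"array","items":{"type":"number"}}},"grip":{"type":"number"}},"required":["increments"]}

```bash
ls; mkdir -p pics
python3 - <<'E'
from cell import ctrl, eyes
import cv2, numpy as np
np.set_printoptions(precision=4,suppress=True)
print(ctrl.read_state())
a=[]
for n in("scene","top"):
    im=eyes.get_image(n); cv2.imwrite(f"pics/{n}0.png",im[...,::-1]); print(n,eyes.calibration(n))
print(eyes.calibration("wrist"))
E
```

```text
pics
{'clock': 0.0, 'qpos': array([ 1.2592,  0.6293,  0.0384,  1.5183, -0.027 ,  0.9963, -0.02  ]), 'qd': array([ 0.0003, -0.0018,  0.0002, -0.0003,  0.0012,  0.0009,  0.0012]), 'tau': array([ -0.    , -56.3407,   1.2265, -19.3449,   0.0111,   0.0105,
         0.    ]), 'eef_pos': array([ 158.0686, -629.8537,  230.3995]), 'tool_rot': array([-3.1397, -0.    ,  0.2458]), 'force': array([ 0.3113, -0.5137, -0.6174]), 'torque': array([ 0.0098,  0.0561, -0.0318]), 'width': 84.98677717564328}
scene {'fx': 372.6910772368564, 'fy': 372.6910772368564, 'cx': 323.1277538428014, 'cy': 200.9908207382497, 'pose': array([[ -0.6554,  -0.4967,   0.569 , 993.9737],
       [  0.7551,  -0.4465,   0.48  , 389.6842],
       [  0.0157,   0.7443,   0.6677, 641.5485],
       [  0.    ,   0.    ,   0.    ,   1.    ]])}
top {'fx': 451.7436971336674, 'fy': 451.7436971336674, 'cx': 317.70291744089263, 'cy': 200.63185560662012, 'pose': array([[  -0.0185,    0.9971,   -0.0737,  430.6267],
       [  -0.9998,   -0.0188,   -0.0026,  -15.6084],
       [  -0.0039,    0.0736,    0.9973, 1396.52  ],
       [   0.    ,    0.    ,    0.    ,    1.    ]])}
{'fx': 352.3912478285465, 'fy': 352.3912478285465, 'cx': 324.29043582627736, 'cy': 203.49365773591134, 'tool_from_camera': array([[  -0.0012,    0.9517,    0.3069,   79.7438],
       [   1.    ,    0.0006,    0.0019,    1.2305],
       [   0.0016,    0.3069,   -0.9517, -142.742 ],
       [   0.    ,    0.    ,    0.    ,    1.    ]])}
```

View pics/top0.png

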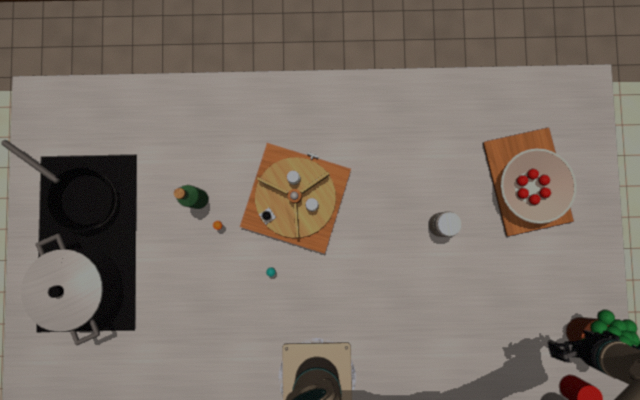

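View pics/scene0.png

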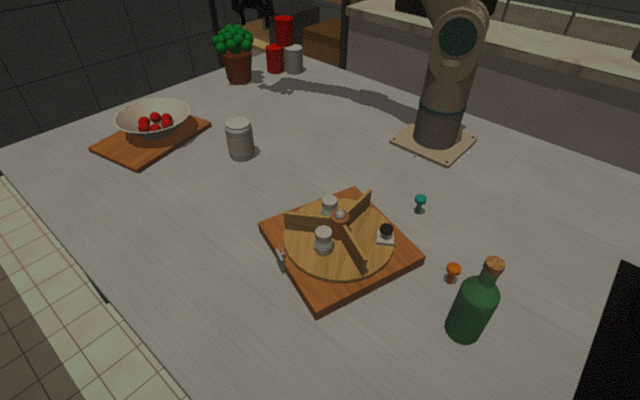

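The top view shows the carousel hub near (296,196), the black pin head near (267,215), the pointer near (313,157), the bottle near (190,195) and the can near (448,225). The scene view shows the same layout, with the pin head near (386,230) and the pointer near (280,257).

```bash
cat > h.py <<'E'
import cv2, numpy as np
from cell import ctrl, eyes
from scipy.spatial.transform import Rotation as Ro
np.set_printoptions(precision=2,suppress=True)
def wristcal():
    s=ctrl.read_state(); T=np.eye(4); T[:3,:3]=Ro.from_euler('xyz',s['tool_rot']).as_matrix(); T[:3,3]=s['eef_pos']
    c=dict(eyes.calibration("wrist")); c['pose']=T@c['tool_from_camera']; return c
def ray(c,uv):
    d=np.array([(uv[0]-c['cx'])/c['fx'],-(uv[1]-c['cy'])/c['fy'],-1.]); d=c['pose'][:3,:3]@d
    return c['pose'][:3,3],d/np.linalg.norm(d)
def plane(c,uv,z):
    o,d=ray(c,uv); return o+d*(z-o[2])/d[2]
def tri(r1,r2):
    (o1,d1),(o2,d2)=r1,r2
    s=np.linalg.lstsq(np.stack([d1,-d2],1),o2-o1,rcond=None)[0]
    a,b=o1+d1*s[0],o2+d2*s[1]; return (a+b)/2,np.linalg.norm(a-b)
def proj(c,p):
    q=np.linalg.inv(c['pose'])@np.append(p,1); return np.array([c['cx']-c['fx']*q[0]/q[2],c['cy']+c['fy']*q[1]/q[2]])
E
python3 - <<'E'
from h import *
ct,cs=eyes.calibration("top"),eyes.calibration("scene")
t=cv2.imread("pics/top0.png"); s=cv2.imread("pics/scene0.png")
def blob(im,box,thr):
    x0,y0,x1,y1=box; m=(im[y0:y1,x0:x1].max(2)<thr).astype(np.uint8)
    n,l,st,ce=cv2.connectedComponentsWithStats(m); return [(ce[i]+[x0,y0],st[i,4]) for i in range(1,n) if st[i,4]>8]
print(blob(t,(255,205,280,228),60),blob(s,(370,215,402,250),60))
pt=blob(t,(255,205,280,228),60); ps=blob(s,(370,215,402,250),60)
a=max(pt,key=lambda q:q[1])[0]; b=max(ps,key=lambda q:q[1])[0]
print("pin",tri(ray(ct,a),ray(cs,b)), plane(ct,a,77))
# rim ellipse in top: light wood vs board
hsv=cv2.cvtColor(t,cv2.COLOR_BGR2HSV)
for p in [(280,180),(280,225),(265,155),(330,240),(330,200),(313,157),(294,195)]: print(p,hsv[p[1],p[0]])
g=cv2.resize(t[135:260,232:360],None,fx=5,fy=5,interpolation=cv2.INTER_CUBIC)
g2=cv2.resize(s[180:320,250:430],None,fx=4,fy=4,interpolation=cv2.INTER_CUBIC)
cv2.imwrite("pics/tc.png",cv2.convertScaleAbs(g,alpha=1.5)[:600]);
E
```

```text
[(array([266.32, 215.42]), np.int32(53))] [(array([385.95, 229.86]), np.int32(135))]
pin (array([488.03, 139.06,  71.41]), np.float64(0.8184396718453967)) [487.58 138.76  77.  ]
(280, 180) [ 16 133 151]
(280, 225) [ 17 133 152]
(265, 155) [ 12 170 147]
(330, 240) [ 14  28 138]
(330, 200) [ 19 127 153]
(313, 157) [10 67 88]
(294, 195) [ 11  19 149]
```

View pics/tc.png

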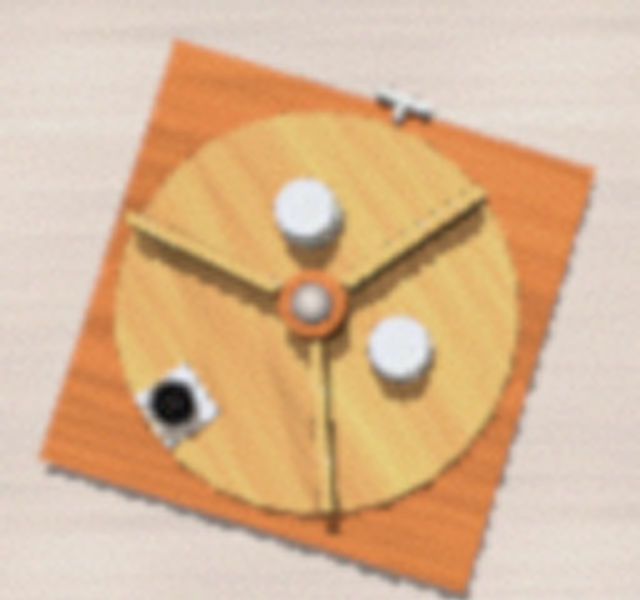

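The crop shows the pointer stem's inner end at about crop (400,122), the rim from 116 to 518 horizontally and 110 to 516 vertically, and the knob at (312,302).

Run:
```python
from h import *
ct,cs=eyes.calibration("top"),eyes.calibration("scene")
t=cv2.imread("pics/top0.png"); s=cv2.imread("pics/scene0.png")
hsv=cv2.cvtColor(cv2.GaussianBlur(t,(3,3),0),cv2.COLOR_BGR2HSV)
m=((hsv[...,1]>90)&(hsv[...,1]<152)&(hsv[...,0]>13)).astype(np.uint8); m[:140]=0;m[256:]=0;m[:,:238]=0;m[:,355:]=0
m=cv2.morphologyEx(m,cv2.MORPH_OPEN,np.ones((3,3)));
c=max(cv2.findContours(m,0,cv2.CHAIN_APPROX_NONE)[0],key=cv2.contourArea); h=cv2.convexHull(c)
e=cv2.fitEllipse(c); print(e)
P=np.array([plane(ct,p[0],44) for p in c])[:,:2]
A=np.c_[2*P,np.ones(len(P))]
for k in range(8):
    x=np.linalg.lstsq(A,(P**2).sum(1),rcond=None)[0]; r=np.sqrt(x[2]+x[:2]@x[:2]); d=np.abs(np.hypot(*(P-x[:2]).T)-r); keep=d<max(2.5,2*np.median(d)); P=P[keep];A=A[keep]
print("circle",x[:2],r,len(P))
knob=plane(ct,(232+312.5/5-.5,135+302.5/5-.5),112); print("knob",knob)
ptr=plane(ct,(232+400.5/5-.5,135+122.5/5-.5),46); print("ptr",ptr)
C=(x[:2]+0*knob[:2]); pin=np.array([487.8,138.9])
for n,q in(("pin",pin),("ptr",ptr[:2])): print(n,np.hypot(*(q-C)),np.degrees(np.arctan2(*(q-C)[::-1])))
for n,p in(("jar0",(232+308.5/5-.5,135+210.5/5-.5)),("jar1",(232+400.5/5-.5,135+347/5-.5))):
    q=plane(ct,p,99); print(n,q,np.hypot(*(q[:2]-C)),np.degrees(np.arctan2(*(q[:2]-C)[::-1])))
for n,p in(("sp1",(232+484/5-.5,135+197/5-.5)),("sp2",(232+131/5-.5,135+216/5-.5)),("sp0",(232+333/5-.5,135+528/5-.5))):
    q=plane(ct,p,94); print(n,q,np.hypot(*(q[:2]-C)),np.degrees(np.arctan2(*(q[:2]-C)[::-1])))
print(proj(cs,[*C,114]),proj(cs,ptr))
```

```text
((296.0538635253906, 196.36297607421875), (77.4642333984375, 81.54790496826172), 142.79994201660156)
circle [543.24  55.53] 120.75357887829968 191
knob [542.88  55.04 112.  ]
ptr [656.7    3.95  46.  ]
pin 100.11836906797735 123.6236028205496
ptr 124.63429645825786 -24.450005151426684
jar0 [597.46  57.29  99.  ] 54.254324913123696 1.8531467431531632
jar1 [517.35   5.47  99.  ] 56.36292118750893 -117.3413233109896
sp1 [604.06 -44.47  94.  ] 117.04315980425054 -58.69148392031946
sp2 [596.85 160.7   94.  ] 118.0420283049744 62.98630912807749
sp0 [414.2   46.16  94.  ] 129.38346553902957 -175.84460315195747
[339.99 210.47] [284.84 250.77]
```

>>> move_arm:
  grip: -1
  increments:
    - [1.5,-1.2,0,0,0,-4]
    - [4.5,-3.6,0,0,0,-12]
    - [7.5,-6.1,0,0,0,-20]
    - [10.8,-8.8,0,0,0,-28]
    - [14.1,-11.4,0,0,0,-36]
    - [17.4,-14.1,0,0,0,-44]
    - [20.7,-16.8,0,0,0,-52]
    - [24,-19.5,0,0,0,-60]
    - [27.3,-22.1,0,0,0,-68]
    - [30.6,-24.8,0,0,0,-76]
    - [33.9,-27.5,0,0,0,-84]
    - [37.2,-30.2,0,0,0,-92]
    - [40.5,-32.8,0,0,0,-100]
    - [43.8,-35.5,0,0,0,-108]
    - [47.1,-38.2,0,0,0,-116]
    - [50.4,-40.9,0,0,0,-124]
    - [53.5,-43.4,0,0,0,-132]
    - [56.5,-45.8,0,0,0,-140]
    - [58.8,-47.6,0,0,0,-148]
    - [59.9,-48.6,0,0,0,-154]

```text
clock: 2.1
eef_pos: [622.1, -10.0, 231.0]
tool_rot: [3.139, -0.0, 2.942]
force: [0.5, 0.3, -0.2]
width: 0.2
```

>>> move_arm:
  increments:
    - [0,-0.1,0,0,0,-8]
    - [0,-0.2,0,0,0,-16]
    - [0,-0.3,0,0,0,-24]
    - [0,-0.3,0,0,0,-32]
    - [0,-0.3,0,0,0,-40]
    - [0,-0.3,1,0,0,-45]
    - [0,-0.3,3,0,0,-45]
    - [0,-0.3,6,0,0,-45]
    - [0,-0.3,9,0,0,-45]
    - [0,-0.3,11,0,0,-45]
    - [0,-0.3,12.5,0,0,-45]
    - [0,-0.3,13.5,0,0,-45]
    - [0,-0.3,13.5,0,0,-45]

```text
clock: 3.4
eef_pos: [619.7, -16.4, 95.2]
tool_rot: [3.141, -0.002, -2.564]
force: [0.7, -0.9, 0.4]
width: 0.3
```

Run:
```python
from h import *
print(ctrl.read_state()['eef_pos'],ctrl.read_state()['qpos'],ctrl.read_state()['force'])
a=eyes.get_image("scene")[150:330,230:450,::-1]; b=eyes.get_image("wrist")[...,::-1]
a=cv2.resize(a,(480,393)); cv2.imwrite("pics/pre.png",np.hstack([a,cv2.resize(b[:,:],(320,200)).repeat(1,0) if 0 else cv2.copyMakeBorder(cv2.resize(b,(320,200)),0,193,0,0,0)]))
```

```text
[619.68 -16.43  95.19] [ 0.44  0.88 -0.79  1.7   0.78  0.9   1.46] [ 0.71 -0.91  0.38]
```

View pics/pre.png

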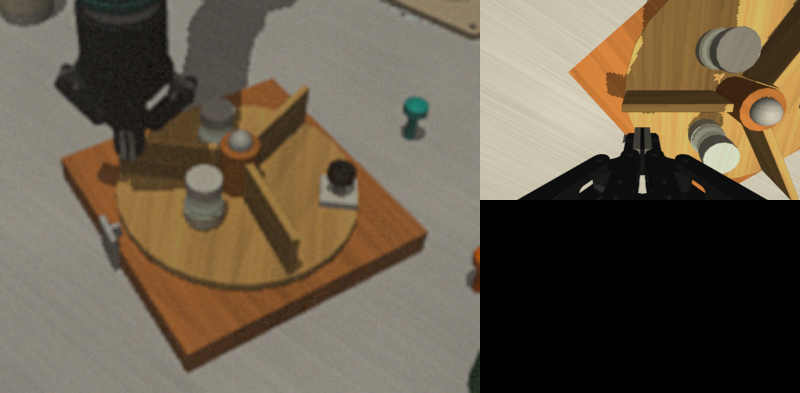

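The scene crop shows the closed fingers on the anticlockwise side of spoke 1, and the wrist view shows that spoke straight ahead of them and clear, so I'll go down and touch it.

>>> move_arm:
  increments:
    - [0,0,0.5,0,0,0]
    - [0,0,1.2,0,0,0]
    - [0,0,1.9,0,0,0]
    - [0,0,2.4,0,0,0]
    - [0,0,2.7,0,0,0]
    - [0.1,0,2.7,0,0,0]
    - [0.3,0,2.7,0,0,0]
    - [0.5,0,2.7,0,0,0]
    - [0.7,0,2.7,0,0,0]
    - [0.8,0,2.7,0,0,0]
    - [0.9,0,2.7,0,0,0]
    - [1.0,0,2.7,0,0,0]
    - [1.0,0,2.7,0,0,0]

```text
clock: 4.8
eef_pos: [611.9, -21.8, 69.3]
tool_rot: [-3.142, -0.0, -2.564]
force: [-0.0, 0.4, 0.6]
width: 0.1
```

```bash
python3 -c "
import numpy as np
c=np.array([15,102.])/10
for d in (2.4,1.0):
  print([[round(float(c[0]-c[0]*np.cos(t)+c[1]*np.sin(t)),2),round(float(c[1]-c[0]*np.sin(t)-c[1]*np.cos(t)),2),round(d*i,1)] for i in range(1,21) for t in [np.radians(d*i)]])"
```

```text
[[0.43, -0.05, 2.4], [0.86, -0.09, 4.8], [1.29, -0.11, 7.2], [1.72, -0.11, 9.6], [2.15, -0.09, 12.0], [2.58, -0.05, 14.4], [3.01, 0.0, 16.8], [3.44, 0.07, 19.2], [3.86, 0.16, 21.6], [4.28, 0.27, 24.0], [4.69, 0.4, 26.4], [5.1, 0.54, 28.8], [5.5, 0.7, 31.2], [5.9, 0.87, 33.6], [6.28, 1.07, 36.0], [6.66, 1.27, 38.4], [7.03, 1.5, 40.8], [7.39, 1.74, 43.2], [7.74, 1.99, 45.6], [8.08, 2.26, 48.0]]
[[0.18, -0.02, 1.0], [0.36, -0.05, 2.0], [0.54, -0.06, 3.0], [0.72, -0.08, 4.0], [0.89, -0.09, 5.0], [1.07, -0.1, 6.0], [1.25, -0.11, 7.0], [1.43, -0.11, 8.0], [1.61, -0.11, 9.0], [1.79, -0.11, 10.0], [1.97, -0.1, 11.0], [2.15, -0.09, 12.0], [2.33, -0.08, 13.0], [2.51, -0.06, 14.0], [2.69, -0.04, 15.0], [2.87, -0.02, 16.0], [3.05, 0.01, 17.0], [3.23, 0.04, 18.0], [3.4, 0.07, 19.0], [3.58, 0.1, 20.0]]
```

>>> move_arm:
  increments:
    - [0.18,-0.02,1.0]
    - [0.36,-0.05,2.0]
    - [0.72,-0.08,4.0]
    - [1.07,-0.1,6.0]
    - [1.43,-0.11,8.0]
    - [1.79,-0.11,10.0]
    - [2.15,-0.09,12.0]
    - [2.58,-0.05,14.4]
    - [3.01,0.0,16.8]
    - [3.44,0.07,19.2]

```text
validation failed for argument at $.in...
```

>>> move_arm:
  increments:
    - [0.18,-0.02,0,0,0,1.0]
    - [0.36,-0.05,0,0,0,2.0]
    - [0.72,-0.08,0,0,0,4.0]
    - [1.07,-0.1,0,0,0,6.0]
    - [1.43,-0.11,0,0,0,8.0]
    - [1.79,-0.11,0,0,0,10.0]
    - [2.15,-0.09,0,0,0,12.0]
    - [2.58,-0.05,0,0,0,14.4]
    - [3.01,0,0,0,0,16.8]
    - [3.44,0.07,0,0,0,19.2]
    - [3.75,0.13,0,0,0,21.0]
    - [3.86,0.16,0,0,0,21.6]

```text
clock: 6.0
eef_pos: [578.4, -41.8, 69.4]
tool_rot: [-3.141, -0.0, -2.943]
force: [1.3, 0.5, -0.6]
width: -0.3
```

```bash
cat > ang.py <<'E'
from h import *
C=np.array([543.1,55.4])
s=ctrl.read_state(); p=s['eef_pos']; d=p[:2]-C
yaw=s['tool_rot'][2]; x=np.array([np.cos(yaw),np.sin(yaw)]); y=np.array([x[1],-x[0]])
print("t",s['clock'],"c(tool)",-d@x,-d@y,"spoke deg if contact",np.degrees(yaw)+90, "force along x",s['force'][:2]@x, s['force'],"q",s['qpos'])
c=eyes.calibration("top"); im=eyes.get_image("top")
x0,y0,x1,y1=246,146,348,250; g=im[y0:y1,x0:x1]
m=(g.max(2)<60).astype(np.uint8); n,l,st,ce=cv2.connectedComponentsWithStats(m)
for i in range(1,n):
    q=plane(c,ce[i]+[x0,y0],77)[:2]-C; R=np.hypot(*q)
    if 25<st[i,4]<90 and 92<R<108: print("pin? R",R,"deg",np.degrees(np.arctan2(q[1],q[0])),st[i,4])
E
python3 ang.py; python3 -c "
from h import *
cv2.imwrite('pics/arc1.png',cv2.resize(eyes.get_image('top')[135:260,232:360,::-1],None,fx=4,fy=4))"
```

```text
t 6.0 c(tool) 15.390010860121347 102.26385138262035 spoke deg if contact -78.60858588361558 force along x -1.373853162703867 [ 1.31  0.47 -0.61] q [ 0.43  0.84 -0.67  1.83  0.76  0.74  1.11]
pin? R 100.01764458203326 deg 102.25382600709717 51
```

View pics/arc1.png

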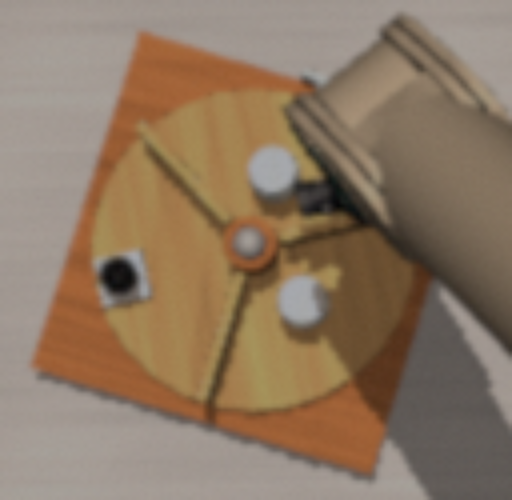

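The push works: the pin has gone from 123.6° to 102.3° at 1.4 N and the jars are riding along upright, so I'll do the next 48°.

>>> move_arm:
  increments:
    - [0.18,-0.02,0,0,0,1.0]
    - [0.43,-0.05,0,0,0,2.4]
    - [0.86,-0.09,0,0,0,4.8]
    - [1.29,-0.11,0,0,0,7.2]
    - [1.72,-0.11,0,0,0,9.6]
    - [2.15,-0.09,0,0,0,12.0]
    - [2.58,-0.05,0,0,0,14.4]
    - [3.01,0.0,0,0,0,16.8]
    - [3.44,0.07,0,0,0,19.2]
    - [3.86,0.16,0,0,0,21.6]
    - [4.28,0.27,0,0,0,24.0]
    - [4.69,0.4,0,0,0,26.4]
    - [5.1,0.54,0,0,0,28.8]
    - [5.5,0.7,0,0,0,31.2]
    - [5.9,0.87,0,0,0,33.6]
    - [6.28,1.07,0,0,0,36.0]
    - [6.66,1.27,0,0,0,38.4]
    - [7.03,1.5,0,0,0,40.8]
    - [7.39,1.74,0,0,0,43.2]
    - [7.57,1.86,0,0,0,44.4]

```text
clock: 8.1
eef_pos: [500.2, -38.7, 69.4]
tool_rot: [-3.141, -0.0, 2.565]
force: [0.9, -1.5, -0.7]
width: -0.2
```

```bash
python3 ang.py
```

```text
t 8.1 c(tool) 15.355293862177332 102.238724101856 spoke deg if contact 236.95628652485436 force along x -1.5933522637903272 [ 0.95 -1.47 -0.7 ] q [ 0.31  0.71 -0.43  2.05  0.6   0.5   0.42]
pin? R 99.52996926283919 deg 57.6919444474944 51
```

>>> move_arm:
  increments:
    - [0.18,-0.02,0,0,0,1.0]
    - [0.43,-0.05,0,0,0,2.4]
    - [0.86,-0.09,0,0,0,4.8]
    - [1.29,-0.11,0,0,0,7.2]
    - [1.72,-0.11,0,0,0,9.6]
    - [2.15,-0.09,0,0,0,12.0]
    - [2.58,-0.05,0,0,0,14.4]
    - [3.01,0.0,0,0,0,16.8]
    - [3.44,0.07,0,0,0,19.2]
    - [3.86,0.16,0,0,0,21.6]
    - [4.28,0.27,0,0,0,24.0]
    - [4.69,0.4,0,0,0,26.4]
    - [5.1,0.54,0,0,0,28.8]
    - [5.5,0.7,0,0,0,31.2]
    - [5.9,0.87,0,0,0,33.6]
    - [6.28,1.07,0,0,0,36.0]
    - [6.66,1.27,0,0,0,38.4]
    - [7.03,1.5,0,0,0,40.8]
    - [7.39,1.74,0,0,0,43.2]
    - [7.57,1.86,0,0,0,44.4]

```text
clock: 10.15
eef_pos: [447.3, 18.8, 69.3]
tool_rot: [3.142, -0.0, 1.791]
force: [0.5, -1.0, -1.0]
width: -0.1
```

```bash
python3 ang.py
```

```text
t 10.15 c(tool) 14.774042814879618 101.51200922580007 spoke deg if contact 192.59663249140957 force along x -1.0532781437633727 [ 0.48 -0.97 -1.02] q [ 0.02  0.64 -0.18  2.2   0.34  0.32 -0.23]
pin? R 98.83165943123062 deg 12.809198948239864 52
```

>>> move_arm:
  increments:
    - [0.18,-0.02,0,0,0,1.0]
    - [0.43,-0.05,0,0,0,2.4]
    - [0.86,-0.09,0,0,0,4.8]
    - [1.29,-0.11,0,0,0,7.2]
    - [1.72,-0.11,0,0,0,9.6]
    - [2.15,-0.09,0,0,0,12.0]
    - [2.58,-0.05,0,0,0,14.4]
    - [3.01,0.0,0,0,0,16.8]
    - [3.23,0.04,0,0,0,18]
    - [3.4,0.07,0,0,0,19.0]
    - [3.49,0.09,0,0,0,19.5]
    - [3.58,0.1,0,0,0,20.0]

```text
clock: 11.4
eef_pos: [440.6, 53.5, 69.3]
tool_rot: [3.141, 0.0, 1.442]
force: [0.5, -1.7, -0.1]
width: -0.3
```

```bash
python3 ang.py; python3 -c "
import numpy as np
c=np.array([15,102.])/10
print([[round(float(c[0]-c[0]*np.cos(t)+c[1]*np.sin(t)),2),round(float(c[1]-c[0]*np.sin(t)-c[1]*np.cos(t)),2),0,0,0,round(.5*i,1)] for i in range(1,11) for t in [np.radians(.5*i)]])"
```

```text
t 11.4 c(tool) 15.052770772758752 101.39654719778717 spoke deg if contact 172.63224522791472 force along x -1.6549567002925278 [ 0.52 -1.74 -0.11] q [-0.12  0.64 -0.09  2.21  0.18  0.3  -0.49]
pin? R 98.79734000324287 deg -7.426381041600927 54
[[0.09, -0.01, 0, 0, 0, 0.5], [0.18, -0.02, 0, 0, 0, 1.0], [0.27, -0.04, 0, 0, 0, 1.5], [0.36, -0.05, 0, 0, 0, 2.0], [0.45, -0.06, 0, 0, 0, 2.5], [0.54, -0.06, 0, 0, 0, 3.0], [0.63, -0.07, 0, 0, 0, 3.5], [0.72, -0.08, 0, 0, 0, 4.0], [0.8, -0.09, 0, 0, 0, 4.5], [0.89, -0.09, 0, 0, 0, 5.0]]
```

>>> move_arm:
  increments:
    - [0.09,-0.01,0,0,0,0.5]
    - [0.18,-0.02,0,0,0,1.0]
    - [0.27,-0.04,0,0,0,1.5]
    - [0.36,-0.05,0,0,0,2.0]
    - [0.45,-0.06,0,0,0,2.5]
    - [0.54,-0.06,0,0,0,3.0]
    - [0.63,-0.07,0,0,0,3.5]
    - [0.72,-0.08,0,0,0,4.0]
    - [0.8,-0.09,0,0,0,4.5]
    - [0.89,-0.09,0,0,0,5.0]

```text
clock: 12.45
eef_pos: [440.7, 62.6, 69.3]
tool_rot: [-3.141, 0.0, 1.355]
force: [0.3, -1.1, 1.0]
width: 0.1
```

>>> move_arm:
  increments:
    - [0.09,-0.01,0,0,0,0.5]
    - [0.18,-0.02,0,0,0,1.0]
    - [0.27,-0.04,0,0,0,1.5]
    - [0.36,-0.05,0,0,0,2.0]

```text
clock: 12.85
eef_pos: [441.0, 66.2, 69.3]
tool_rot: [-3.142, 0.0, 1.32]
force: [1.4, -1.8, -0.1]
width: 0.1
```

>>> move_arm:
  increments:
    - [0.09,-0.01,0,0,0,0.5]
    - [0.18,-0.02,0,0,0,1.0]
    - [0.27,-0.04,0,0,0,1.5]
    - [0.36,-0.05,0,0,0,2.0]

```text
clock: 13.25
eef_pos: [441.4, 69.9, 69.3]
tool_rot: [-3.142, -0.0, 1.285]
force: [1.1, -1.2, 0.3]
width: -0.1
```

>>> move_arm:
  increments:
    - [0.09,-0.01,0,0,0,0.5]
    - [0.18,-0.02,0,0,0,1.0]
    - [0.27,-0.04,0,0,0,1.5]
    - [0.36,-0.05,0,0,0,2.0]

```text
clock: 13.65
eef_pos: [442.0, 73.4, 69.3]
tool_rot: [3.142, 0.0, 1.25]
force: [0.5, -1.5, 1.0]
width: -0.0
```

>>> move_arm:
  increments:
    - [0.09,-0.01,0,0,0,0.5]
    - [0.18,-0.02,0,0,0,1.0]
    - [0.27,-0.04,0,0,0,1.5]
    - [0.36,-0.05,0,0,0,2.0]

```text
clock: 14.05
eef_pos: [442.2, 75.6, 69.3]
tool_rot: [-3.141, 0.002, 1.214]
force: [-0.4, -7.6, 3.3]
width: 0.1
```

The force jumped from 1.5 to 7.6 N and the tool advanced only 2.2 of 3.6 mm, so the carousel has probably locked. I'll back off now and check the pin.

>>> move_arm:
  increments:
    - [-0.2,0,0,0,0,0]
    - [-0.6,0,0,0,0,0]
    - [-1.2,0,0,0,0,0]
    - [-1.2,0,-1,0,0,0]
    - [-1.2,0,-3,0,0,0]
    - [-1.2,0,-6,0,0,0]
    - [-1.2,0,-8,0,0,0]

```text
clock: 14.75
eef_pos: [438.8, 66.0, 151.4]
tool_rot: [3.14, -0.001, 1.216]
force: [0.2, 0.3, 0.1]
width: 0.0
```

```bash
python3 ang.py
python3 - <<'E'
from h import *
ct,cs=eyes.calibration("top"),eyes.calibration("scene")
t=eyes.get_image("top")[...,::-1].copy(); s=eyes.get_image("scene")[...,::-1].copy()
cv2.imwrite("pics/top1.png",t); cv2.imwrite("pics/scene1.png",s)
def blob(im,c,thr=60):
    x0,y0=(int(v) for v in proj(c,[635,14,72])-22); m=(im[y0:y0+44,x0:x0+44].max(2)<thr).astype(np.uint8)
    n,l,st,ce=cv2.connectedComponentsWithStats(m); i=1+np.argmax(st[1:,4]); print(st[i]); return ce[i]+[x0,y0]
a,b=blob(t,ct),blob(s,cs); print(a,b,"pin",tri(ray(ct,a),ray(cs,b)))
x0,y0=(int(v) for v in proj(cs,[590,35,72])-[90,75])
cv2.imwrite("pics/sc1.png",cv2.resize(s[y0:y0+150,x0:x0+180],None,fx=4,fy=4,interpolation=cv2.INTER_CUBIC))
E
```

```text
t 14.75 c(tool) 26.300237563304243 101.47237488236762 spoke deg if contact 159.68728155559558 force along x 0.3622789079863648 [0.19 0.32 0.1 ] q [-0.17  0.47 -0.06  2.15  0.06  0.51 -0.63]
pin? R 98.81502345011799 deg -20.816827120939617 52
[17 19  7  8 52]
[ 18  21  13  13 134]
[306.  164.5] [296.71 242.9 ] pin (array([637.2 ,  20.45,  66.45]), np.float64(0.30616871619103597))
```

View pics/sc1.png

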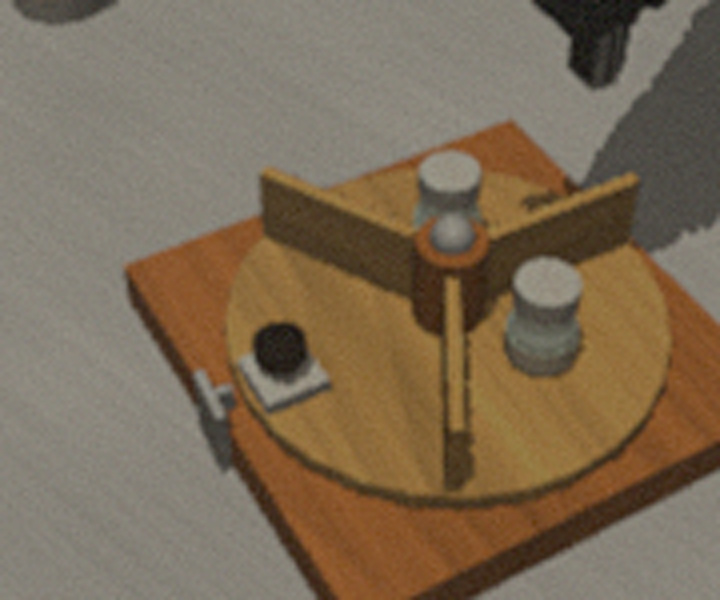

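The scene crop shows the pin at about (281,350) close to the pointer, with a smaller gap under its head, and both jars standing. Before pressing I'll measure the head's height from two wrist positions.

>>> move_arm:
  increments:
    - [0,0.5,-1.5,0,0,0]
    - [-0.2,1.5,-3,0,0,0]
    - [-0.4,3.5,-3.4,0,0,0]
    - [-0.6,6,-3.4,0,0,0]
    - [-0.8,9,-3.4,0,0,0]
    - [-1,12,-3.4,0,0,0]
    - [-1.2,15,-3.4,0,0,0]
    - [-1.4,17.5,-3.4,0,0,0]
    - [-1.4,19.2,-3.4,0,0,0]
    - [-1.4,20.1,-3.4,0,0,0]
    - [-1.4,20.2,-3.4,0,0,0]
    - [-1.4,20.2,-3.4,0,0,0]
    - [-1.4,20.2,-3.4,0,0,0]

```text
clock: 16.2
eef_pos: [622.0, -16.9, 183.1]
tool_rot: [-3.14, 0.0, 1.217]
force: [0.3, 0.4, -0.1]
width: 0.2
```

```bash
cat > w.py <<'E'
from h import *
import sys
c=wristcal(); im=eyes.get_image("wrist")[...,::-1]; n=sys.argv[1]; cv2.imwrite(f"pics/w{n}.png",im); np.save(f"w{n}.npy",c,allow_pickle=True)
print(ctrl.read_state()['eef_pos'],c['pose'][:3,3],"expect pin px",proj(c,[637,20,70]))
E
python3 w.py A
```

```text
[622.18 -16.91 183.31] [650.58  56.12 325.85] expect pin px [324.56 146.08]
```

>>> move_arm:
  increments:
    - [1,0,0,0,0,0]
    - [3,0,0,0,0,0]
    - [5,0,0,0,0,0]
    - [7,0,0,0,0,0]
    - [8,0,0,0,0,0]
    - [8,0,0,0,0,0]
    - [8,0,0,0,0,0]

```text
clock: 16.95
eef_pos: [650.6, 56.9, 183.1]
tool_rot: [-3.141, 0.001, 1.216]
force: [-0.5, -0.2, 0.5]
width: -0.3
```

```bash
python3 w.py B; python3 -c "
import cv2,numpy as np
a,b=cv2.imread('pics/wA.png'),cv2.imread('pics/wB.png')
cv2.imwrite('pics/wAB.png',np.hstack([a[:,120:520],b[:,120:520]]))"
```

```text
[650.54  56.14 183.17] [679.19 130.09 325.76] expect pin px [322.87 245.86]
```

View pics/wAB.png

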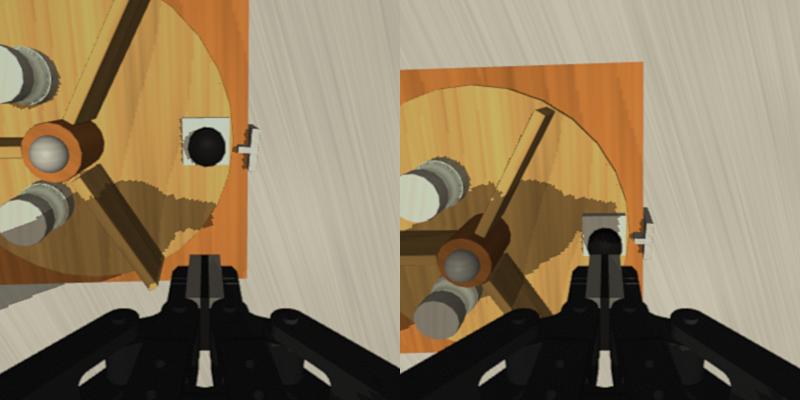

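Wrist view A shows the head whole at (326,147); in B the fingers partly cover it. I'll take a third view farther back for a clean baseline.

>>> move_arm:
  increments:
    - [-1,0,0,0,0,0]
    - [-4,0,0,0,0,0]
    - [-8,0,0,0,0,0]
    - [-12,0,0,0,0,0]
    - [-15,0,0,0,0,0]
    - [-16,0,0,0,0,0]
    - [-16,0,0,0,0,0]
    - [-16,0,0,0,0,0]

```text
clock: 17.8
eef_pos: [595.7, -91.6, 183.5]
tool_rot: [3.141, -0.001, 1.217]
force: [-0.3, -0.0, -0.9]
width: 0.0
```

```bash
python3 w.py C
python3 - <<'E'
from h import *
R={}
for n,(u,v) in {"A":(326,147),"C":(326,50)}.items():
    im=cv2.imread(f"pics/w{n}.png"); c=np.load(f"w{n}.npy",allow_pickle=True).item()
    u,v=(int(round(k)) for k in proj(c,[637,20,68])); w=34; x0,y0=u-w,max(v-w,0); g=im[y0:v+w,x0:u+w]
    m=(g.max(2)<70).astype(np.uint8); k,l,st,ce=cv2.connectedComponentsWithStats(m); i=1+np.argmax(st[1:,4])
    cn=max(cv2.findContours((l==i).astype(np.uint8),0,cv2.CHAIN_APPROX_NONE)[0],key=len); e=cv2.fitEllipse(cn)
    h=cv2.cvtColor(g,cv2.COLOR_BGR2HSV); b=((h[...,1]<60)|(m>0)).astype(np.uint8); b=cv2.morphologyEx(b,cv2.MORPH_OPEN,np.ones((9,9)))
    k2,l2,s2,c2=cv2.connectedComponentsWithStats(b); j=l2[int(ce[i][1]),int(ce[i][0])]
    bc=max(cv2.findContours((l2==j).astype(np.uint8),0,cv2.CHAIN_APPROX_NONE)[0],key=len); r=cv2.minAreaRect(bc)
    print(n,st[i],ce[i]+[x0,y0],"ell",np.array(e[0])+[x0,y0],e[1],"block",np.array(r[0])+[x0,y0],r[1], "block xy@52",plane(c,np.array(r[0])+[x0,y0],52))
    R[n]=ray(c,ce[i]+[x0,y0]),ray(c,np.array(r[0])+[x0,y0])
    for z in(70,77): print("  head if z",z,plane(c,ce[i]+[x0,y0],z)[:2])
print("pin",tri(R["A"][0],R["C"][0]),"block",tri(R["A"][1],R["C"][1]))
c=cv2.imread("pics/wC.png"); cv2.imwrite("pics/wCc.png",cv2.resize(c[0:130,250:400],None,fx=4,fy=4,interpolation=cv2.INTER_CUBIC))
E
```

```text
[595.86 -90.73 183.45] [624.01 -18.71 326.35] expect pin px [322.25  25.59]
A [  17   16   37   38 1128] [326.01 146.6 ] ell [326.02 146.6 ] (36.35243225097656, 37.653446197509766) block [325.  141.5] (47.0, 46.0) block xy@52 [637.59  20.65  52.  ]
  head if z 70 [637.85  19.28]
  head if z 77 [638.2   20.29]
C [  16    3   41   48 1501] [324.17  26.31] ell [324.17  26.32] (39.93196487426758, 45.97738265991211) block [323.5  28.5] (57.0, 51.0) block xy@52 [638.09  20.67  52.  ]
  head if z 70 [638.04  19.16]
  head if z 77 [637.65  18.13]
pin (array([637.95,  19.22,  69.83]), np.float64(0.21191253386492664)) block (array([637.84,  20.66,  52.66]), np.float64(0.4693194586554634))
```

View pics/wCc.png

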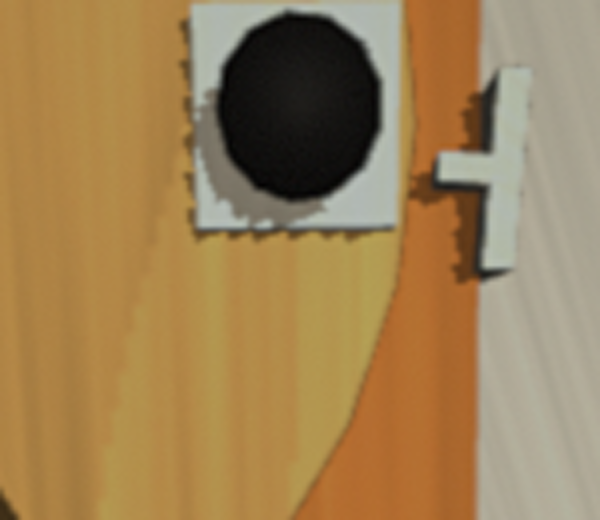

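The head triangulates to z = 69.8 mm and the block to 52.7 mm, so the pin has dropped on to the plug. The crop agrees: the head sits low over its block beside the pointer. I'll move over it and come down.

>>> move_arm:
  increments:
    - [1,0,0,0,0,0]
    - [4,0.1,0,0,0,0]
    - [8,0.1,0,0,0,0]
    - [10.5,0.1,0,0,0,0]
    - [11.7,0.1,0,0,0,0]
    - [11.8,0.1,1,0,0,0]
    - [11.8,0.1,3,0,0,0]
    - [11.8,0.1,5.5,0,0,0]
    - [11.8,0.1,7.5,0,0,0]
    - [11.8,0.1,8.7,0,0,0]
    - [11.8,0.1,9.2,0,0,0]
    - [11.8,0.1,9.2,0,0,0]
    - [11.8,0.1,9.2,0,0,0]

```text
clock: 19.15
eef_pos: [637.8, 17.4, 92.1]
tool_rot: [3.14, -0.0, 1.216]
force: [-0.5, 0.6, -0.3]
width: 0.3
```

>>> move_arm:
  increments:
    - [0.1,-0.05,0,0,0,0]
    - [0.2,-0.1,0.4,0,0,0]
    - [0.2,-0.1,0.8,0,0,0]
    - [0.2,-0.1,1.1,0,0,0]
    - [0.2,-0.1,1.2,0,0,0]
    - [0.2,-0.1,1.3,0,0,0]
    - [0.2,-0.1,1.4,0,0,0]
    - [0.2,-0.1,1.5,0,0,0]
    - [0.2,-0.1,1.6,0,0,0]

```text
clock: 20.05
eef_pos: [637.8, 20.3, 76.4]
tool_rot: [3.14, -0.001, 1.216]
force: [-0.1, -0.8, 6.7]
width: 0.2
```

>>> move_arm:
  increments:
    - [0,0,0.1,0,0,0]
    - [0,0,0.2,0,0,0]
    - [0,0,0.3,0,0,0]

```text
clock: 20.35
eef_pos: [637.8, 20.6, 73.6]
tool_rot: [3.14, -0.001, 1.216]
force: [-1.2, 1.4, 7.4]
width: 0.0
```

>>> move_arm:
  increments:
    - [0,0,0.1,0,0,0]
    - [0,0,0.2,0,0,0]
    - [0,0,0.3,0,0,0]
    - [0,0,0.4,0,0,0]

```text
clock: 20.75
eef_pos: [637.8, 21.0, 69.8]
tool_rot: [3.14, -0.002, 1.217]
force: [-2.8, 2.1, 7.7]
width: 0.1
```

>>> move_arm:
  increments:
    - [0,0,0.1,0,0,0]
    - [0,0,0.15,0,0,0]
    - [0,0,0.2,0,0,0]

```text
clock: 21.05
eef_pos: [637.8, 21.1, 67.8]
tool_rot: [3.14, -0.002, 1.217]
force: [-1.6, 2.8, 8.8]
width: -0.3
```

>>> move_arm:
  increments:
    - [0,0,0.05,0,0,0]
    - [0,0,0.1,0,0,0]

```text
clock: 21.25
eef_pos: [637.9, 21.5, 67.3]
tool_rot: [3.14, -0.003, 1.217]
force: [-3.1, 1.7, 15.1]
width: 0.3
```

The force rose to 15 N at TCP z = 67.3, where the head's top should be when home (67 mm). I'll lift and check.

>>> move_arm:
  increments:
    - [0,0,-0.3,0,0,0]
    - [0,0,-1,0,0,0]
    - [-1,0,-4,0,0,0]
    - [-4,0,-8,0,0,0]
    - [-8,0,-11.6,0,0,0]
    - [-10.5,0,-11.6,0,0,0]
    - [-11,0,-11.6,0,0,0]
    - [-11,0,-11.6,0,0,0]
    - [-11,0,-11.6,0,0,0]

```text
clock: 22.15
eef_pos: [598.8, -81.5, 180.7]
tool_rot: [-3.14, -0.001, 1.218]
force: [0.2, 0.9, -0.3]
width: -0.4
```

```bash
python3 w.py D
```

```text
[598.86 -81.08 180.58] [627.29  -8.63 323.54] expect pin px [323.55  42.49]
```

>>> move_arm:
  increments:
    - [1,0,0,0,0,0]
    - [4,0,0,0,0,0]
    - [6,0,0,0,0,0]
    - [7,0,0,0,0,0]
    - [7,0,0,0,0,0]
    - [7,0,0,0,0,0]

```text
clock: 22.8
eef_pos: [622.7, -18.0, 181.0]
tool_rot: [-3.141, 0.001, 1.216]
force: [0.2, -0.8, -0.9]
width: -0.4
```

```bash
python3 w.py E
python3 - <<'E'
from h import *
R=[]
for n in "DE":
    im=cv2.imread(f"pics/w{n}.png"); c=np.load(f"w{n}.npy",allow_pickle=True).item()
    u,v=(int(round(k)) for k in proj(c,[637.5,20,60])); w=30; x0,y0=u-w,max(v-w,0)
    m=(im[y0:v+w,x0:u+w].max(2)<70).astype(np.uint8); k,l,st,ce=cv2.connectedComponentsWithStats(m); i=1+np.argmax(st[1:,4])
    print(n,st[i],ce[i]+[x0,y0]); R.append(ray(c,ce[i]+[x0,y0]))
print("pin",tri(*R), "block xy 637.8,20.7")
s=eyes.get_image("scene")[...,::-1]; cs=eyes.calibration("scene")
x0,y0=(int(v) for v in proj(cs,[590,35,72])-[90,75])
a=cv2.resize(s[y0:y0+150,x0:x0+180],(480,400),interpolation=cv2.INTER_CUBIC)
cv2.imwrite("pics/end.png",np.hstack([a,cv2.imread("pics/wD.png")[:,200:500]]))
E
```

```text
[622.64 -18.84 181.08] [651.31  55.12 323.62] expect pin px [322.85 145.22]
D [  12    7   40   44 1355] [325.69  42.46]
E [  13   10   36   38 1058] [324.57 141.4 ]
pin (array([638.69,  20.73,  59.51]), np.float64(0.19752267125537573)) block xy 637.8,20.7
```

View pics/end.png

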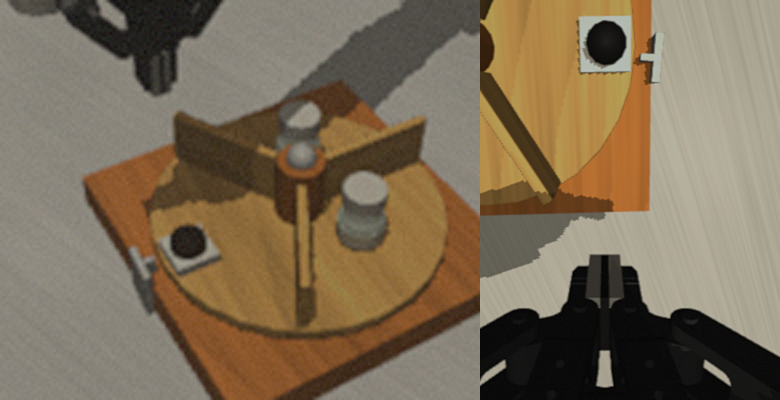

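The head triangulates to z = 59.5 mm (59 is fully home). The picture shows it flat on its block next to the pointer, both jars standing and the hand clear.

```bash
python3 -c "
from cell import ctrl
print(ctrl.finish_job())"
```

```text
the job is handed in; nothing more can be done
None
```

I parked the carousel with the pin pressed home and handed the job in at about 23 s of the 72 s allowed; no verdict was reported.

- **Turning:** I pushed spoke 1 clockwise about 144° with the closed fingers, at 1–2 N and about 9 mm/s near the pointer. I stopped when the force reached 7.6 N at lock, about 3° before the pointer line.
- **Drop check:** Before pressing, two wrist views put the pin's head at 69.8 mm (70 expected). The coarser top and scene cameras gave 66.5 mm, but they had also read 71.4 mm instead of 77 mm at the start, so I went by the wrist views.
- **Pressing:** The plug slid at 7–9 N, and I stopped at 15 N with the fingertips at 67.3 mm, where the head's top should be when fully home.
- **Last checks:** Two wrist views put the head at 59.5 mm (limit 61.2), flush on its block beside the pointer. Both jars were standing and the arm was touching nothing. I did not measure the bottle and can again; nothing I did went near them.

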